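# Reglue a case hinge: a shot from the glue gun, then hold the lid at its balance point

## Robot

A 6-joint arm with a two-finger parallel gripper is mounted at the origin on the work surface. World frame = base frame: x ahead of the robot, y to its left, z up, the work surface at z = 0. Lengths are in m, angles in rad, forces in N, time in s.
With the tool pointing down it reaches from about 0.375 to 0.975 m from the base axis. Payload 3.8 kg.
Tool frame: the origin (TCP) lies midway between the tips of the shut fingers; the grasp point (between the pads) lies 19 mm behind it; z points along the fingers, y is the line along which they close (so a half turn about z gives the same grasp; the last joint's range is limited). The gripper opens to 85 mm and grips with 20 to 120 N. Pads are 22 mm wide; open, the fingers measure 114 mm over their backs; the gripper's body (76 mm by 85 mm) begins 54 mm behind the grasp point. The pads swing forward as they close: fully open they stand 13 mm farther back than shut.
Start: joints at [1.219, 0.264, 1.604, -0, 1.274, -0.037], TCP at [0.209, 0.642, 0.196] pointing down, gripper open.
Joint ranges: [-2.63, 2.63], [-0.94, 2.18], [0.31, 2.57], [-1.31, 4.45], [0, 2.66], [-2.55, 2.55]. Speed limits (rad/s): [2.57, 2.57, 3.14, 3.14, 3.14, 3.14].

## Interface

Orientations are given as a rotation vector (axis times angle).
In Python, from workcell import sensors, viewer, job gives the robot as it stands.
- The arm moves only by the shell command python3 -m inch 'ROWS' [FORCE]. ROWS is JSON, one flat list of numbers, 7 for each row, row after row: the shift along the tool's x, y, z in mm, then the turn, a rotation vector about the tool's x, y, z in degrees, then the finger opening in mm, from 0 to 85.4. A call has exactly 8 rows; each row shifts and turns the commanded pose from where the row before left it, along the tool's axes as they then stand; what a row does not reach is not made up. A row lasts 1/10 s, in which the tool goes at most 50 mm and 8.59 degrees, less where a joint would pass 70% of its speed; a pose out of reach is approached as far as the arm can. A call is refused whole if a number of a shift passes 50 or a number of a turn 8.59, either way. A call with a gripper value outside its range is refused whole. The fingers move at their own pace and stop on an object; FORCE is the grip in N (left out, the last holds). Time passes only in rows, so rows that do not move let the fingers close, or fill a call up. It gives the time, the measured TCP pose, the force, the opening and the grip force at its end, in the units of the state.
- sensors.read_state(): the state, without advancing time (a new reading comes with each control period).
- viewer.read_camera(name): name is "scene" or "top" or "wrist"; returns the picture (480x640x3 uint8, red, green, blue); there is no depth.
- viewer.camera_params(name): a dict with "K" (3x3 intrinsics, pixels), "world_to_cam" (4x4, takes a point from world to camera coordinates). Camera axes: x right, y down, z forward; pixel columns grow to the right and rows downward; lengths in m; the calibration is good to about 2 mm. A picture is of the moment at which its call begins: read the wrist's pose just before it. camera_params takes no time and is no camera call; for the wrist camera it gives the pose at the moment of the call.
- job.finish_job(): hands the job in; it is judged then, once.
The state is a dict: "time": time; "q": joint angles; "joint_vel": joint speeds; "joint_torque": joint torques, N m; "tool_pos": TCP position; "tcp_rot": TCP orientation; "wrist_force": force on the tool from outside, world axes, zero at the start; "torque": the same for the moment, N m; "width": opening from 0.0 (shut) to 1.0 (fully open); "grip_force": force on a finger pad.
Only numpy, scipy, OpenCV 4.12 (cv2) and the standard library are available. Lean on these libraries where they do the work, as an engineer would, in place of code of your own. Each camera call takes 0.05 s, during which the arm holds its last target. There are 200 camera calls.

## Task

The hinge of the wooden instrument case is being reglued. While the lid still leans back, squeeze the trigger of the glue gun clamped beside the case all the way in and let it spring right back out; then take the lid by the middle of its free edge, swing it up to its balance point, where it would fall neither back nor shut, and finish while still holding it there pinched between the fingers (shut, it would stick to the glue; leaning back, its weight would pry the hinge off). Never let the lid drop back or swing towards shut, and leave the bottle, tin, tape and jar where they stand.

Things in the scene. Friction and masses are not known exactly. Their poses are not given: they have to be found in the camera images.
- case: open wooden instrument case, fixed to the bench: 200 mm (its x) by 290 mm (its y) by 65 mm high; origin at the centre of its underside. Its front looks to its -x (roughly to the robot); the hinged back is at its +x. Its yaw varies.
- case_hinge (a point): middle of the lid's hinge line, 3 mm behind the case's back, 66 mm above the bench, fixed to the case; the hinge line runs along the case's y axis. The hinge is nearly frictionless with a stop at the back: let go away from its balance point, the lid falls shut or back.
- lid (a joint): opening angle of the lid (rad): 0 shut, growing as the free edge goes up and over to the back; at 1.57 its rim plane is upright. It starts leaning back on its stop at 1.92. The heavy panel lies behind the rim plane (centre of mass 105 mm along the lid, 21 mm behind the rim), so it balances at 1.37 (78.5 degrees), rim plane 11.5 degrees short of upright, over the case. 0.22 to 0.45 kg.
- lid_edge (a point): middle of the lid's free edge (uppermost now): 203 mm from the hinge along the lid, on the end wall's outer face, 15 mm behind the rim plane. Lid: wooden tray 200 x 290 x 30 mm, 5 mm panel on the far side, 25 mm walls, end wall 10 mm thick, hollow below it. Pinch across the 30 mm depth, coming down along the lid. Turns with the lid: x towards the hinge, y along it, z from rim to panel.
- gun: cordless glue gun lying on its side, fixed in a bench clamp at the case's left (+y) end, barrel 75 mm above the bench. Origin on the bench under the nozzle tip; y runs from the nozzle back along the barrel (body y 60 to 195 mm, 44 mm wide, 36 mm high; clamp collar and screw at y 172 mm reach 122 mm above the bench); the level grip points along its -x. Its yaw varies.
- gun_grip (a point): where to squeeze: on the level grip, 75 mm up, midway between the grip's back and the trigger's front, trigger out; axes as the gun's. Stack 54 mm along y (trigger front at -27, grip back at +27); only the trigger moves, 11 mm to +y: 43 mm squeezed, middle then 5 mm to +y. Grip 28 mm thick in z, free below; the gun's body begins 40 mm to +x, the 74 mm wide, 46 mm high battery foot 60 mm to -x.
- trigger (a joint): angle of the sprung trigger (rad): 0 out, 0.30 fully squeezed in; hinged about a vertical axis at its end next to the gun's body, 38 mm from gun_grip along x; its free end, 12 to 22 mm from gun_grip towards -x, has a hook 4 mm prouder to -y. At gun_grip it takes about 4 N to start it and 11 N to hold it fully in; it springs back by itself.
- glue_bottle_mid (a point): bystander: white round bottle, 60 mm wide, 170 mm high, at the right (-y) of the case; point at its centre.
- tin_mid (a point): bystander: round metal tin, 84 mm wide, 85 mm high, at the right of the case; point at its centre.
- tape_mid (a point): bystander: roll of paper tape lying flat, 96 mm wide, 24 mm high, on the bench behind the case; point at its centre.
- jar_mid (a point): bystander: glass jar, 64 mm wide, 80 mm high, behind the gun; point at its centre.

How it is judged:
By the outcome, as a careful person would: the job done as asked, in the order asked, and still so for the second after the job is handed in, while the arm keeps its last pose, push and grip.
It also fails if it takes over 54 s, if anything falls off the work surface, if the arm or the gripper's body presses on something with over 40 N, if the wrist force passes 120 N, or if a joint passes its speed limit or range.

## Working session

There is one attempt and no reset: what is moved stays moved. The work goes in short steps, Python scripts to look and compute and a shell command to move; the robot and the scene stay as the last step left them, time stands still between calls to the robot, and variables do not carry over. Pictures are saved under pics/ and viewed, at most 10 in all, crops included, and the job is handed in when it is done.

```bash
ls; mkdir -p pics; python3 - <<'E'
from workcell import sensors, viewer
import cv2
for n in ("scene","top"):
    cv2.imwrite(f"pics/{n}0.png", viewer.read_camera(n)[:,:,::-1])
    p=viewer.camera_params(n); print(p["K"],p["world_to_cam"])
print(viewer.camera_params("wrist"))
print(sensors.read_state())
E
```

```text
pics
[[492.39204178   0.         311.63946376]
 [  0.         492.39204178 235.87215232]
 [  0.           0.           1.        ]] [[-0.96814473  0.24956973  0.02026652  0.55247021]
 [ 0.14071906  0.60925717 -0.78038698  0.0527993 ]
 [-0.20710849 -0.75267566 -0.62496834  0.98225939]
 [ 0.          0.          0.          1.        ]]
[[553.30469286   0.         317.72660495]
 [  0.         553.30469286 241.10262268]
 [  0.           0.           1.        ]] [[-0.02079175 -0.99971584 -0.01165906 -0.07107726]
 [-0.99875453  0.02129796 -0.04511973  0.52263635]
 [ 0.04535522  0.01070642 -0.99891355  1.2915751 ]
 [ 0.          0.          0.          1.        ]]
{'K': array([[407.1319519 ,   0.        , 323.0805929 ],
       [  0.        , 407.1319519 , 234.78493466],
       [  0.        ,   0.        ,   1.        ]]), 'world_to_cam': array([[ 0.31042003,  0.95059574, -0.00267178, -0.67304422],
       [ 0.90793915, -0.29565551,  0.29704262, -0.03781819],
       [ 0.28157753, -0.09463379, -0.95486048,  0.37990717],
       [ 0.        ,  0.        ,  0.        ,  1.        ]])}
{'time': 0.1, 'q': array([ 1.21910586e+00,  2.64707341e-01,  1.60524919e+00,  1.58302902e-05,
        1.27373077e+00, -3.69351457e-02]), 'joint_vel': array([-8.19656724e-04, -2.45812465e-04, -1.11374411e-03,  6.02992363e-05,
       -1.78181600e-03, -7.84763195e-04]), 'joint_torque': array([ 4.83550357e-04, -5.16705823e+01, -3.68589592e+01,  2.51348843e-05,
        6.22840584e-03,  2.76059308e-05]), 'tool_pos': array([0.20872966, 0.64112886, 0.19516038]), 'tcp_rot': array([-0.49231933, -3.10235093,  0.00322332]), 'wrist_force': array([-0.58325766, -0.8440192 , -0.3308645 ]), 'torque': array([0.01151823, 0.03112325, 0.05355953]), 'grip_force': 0.0, 'width': 0.9997105028921365}
```

View pics/scene0.png

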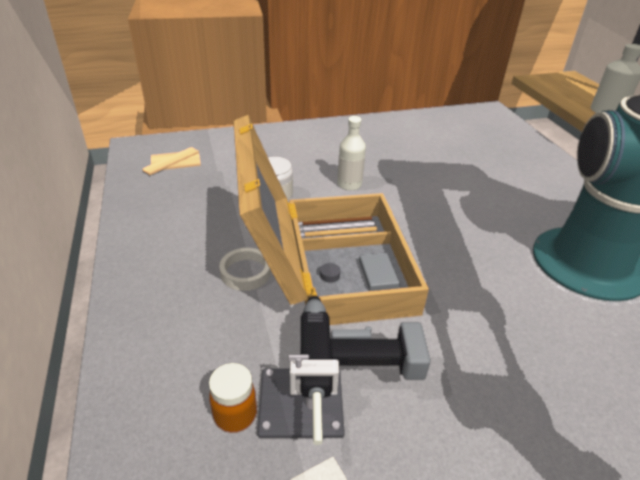

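View pics/top0.png

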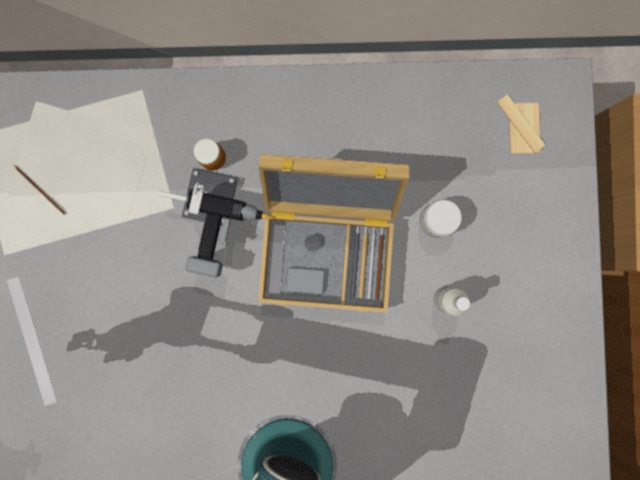

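The scene view shows the case with the lid leaning back: top edge from (243,120) to (250,185), hinge near (300,290). The gun has its nozzle at (313,300), grip at (370,350), clamp at (315,375) and jar at (232,400). The top view shows the case spanning (262,220)-(392,310), the lid's free edge along v≈165, and the gun grip at (209,240). I'll enlarge both.

```bash
python3 - <<'E'
import cv2
a=cv2.imread("pics/top0.png")[130:320,160:420]; cv2.imwrite("pics/top_c.png",cv2.resize(a,None,fx=3,fy=3,interpolation=cv2.INTER_CUBIC))
a=cv2.imread("pics/scene0.png")[100:400,220:450]; cv2.imwrite("pics/scene_c.png",cv2.resize(a,None,fx=2,fy=2,interpolation=cv2.INTER_CUBIC))
E
```

```text
(no output)
```

View pics/top_c.png

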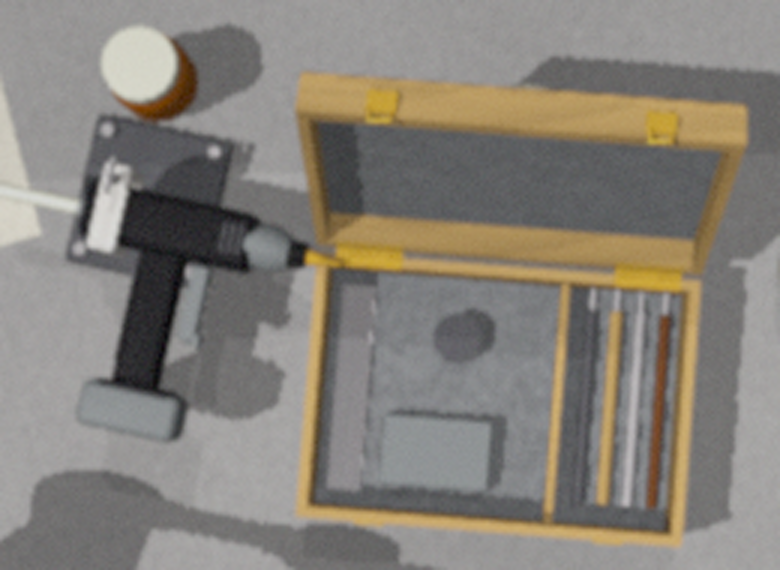

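View pics/scene_c.png

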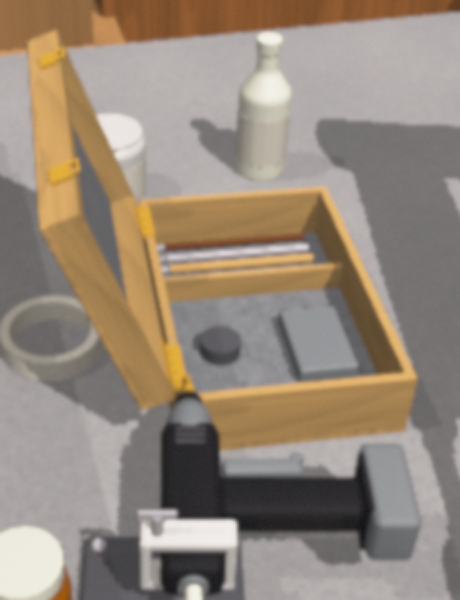

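The enlarged views give these crop positions:
- **Top:** lid end-face corners are (302,75), (745,105), (747,145) and (300,115). The nozzle tip is at (335,262), the grip runs (160,255)-(135,385), the trigger is at (195,270)-(188,340) and the foot is centred at (130,410). The case rim corners are (300,515), (680,543), (698,283) and (322,262).
- **Scene:** lid-face corners are (28,42), (57,30), (80,210) and (42,228). The foot's top face is near (388,500), and the trigger is at (225-300,465).

```bash
cat > h.py <<'E'
import numpy as np, cv2
from scipy.spatial.transform import Rotation as R
from workcell import viewer
def plane(p,uv,z):
    K,T=p["K"],p["world_to_cam"]; Rm,t=T[:3,:3],T[:3,3]
    d=Rm.T@np.linalg.inv(K)@[uv[0],uv[1],1]; c=-Rm.T@t
    return c+d*(z-c[2])/d[2]
def tri(p1,a,p2,b):
    P=lambda p:p["K"]@p["world_to_cam"][:3]
    X=cv2.triangulatePoints(P(p1),P(p2),np.array(a,float).reshape(2,1),np.array(b,float).reshape(2,1))
    return (X[:3]/X[3]).ravel()
def proj(p,X):
    v=p["K"]@(p["world_to_cam"]@[*X,1])[:3]; return v[:2]/v[2]
E
python3 - <<'E'
from h import *
np.set_printoptions(precision=4,suppress=True)
T,S=viewer.camera_params("top"),viewer.camera_params("scene")
t=lambda x,y:(160+x/3,130+y/3); s=lambda x,y:(220+x/2,100+y/2)
for n,a,b in [("lid far panel",(745,105),(28,42)),("lid far rim",(747,145),(57,30)),("lid near rim",(300,115),(80,210)),("lid near panel",(302,75),(42,228)),
 ("case FL",(300,515),(412,378)),("case FR",(680,543),(325,190))]:
    print(n,tri(T,t(*a),S,s(*b)))
for n,a,z in [("FL",(300,515),.065),("FR",(680,543),.065),("BR",(698,283),.065),("BL",(322,262),.065),("nozzle",(335,262),.075),
 ("gripL@body",(138,255),.089),("gripR@body",(183,255),.089),("gripL@foot",(114,385),.089),("gripR@foot",(157,388),.089),("trig top",(208,270),.08),("trig end",(192,342),.08),
 ("foot1",(85,378),.098),("foot2",(185,392),.098),("foot3",(177,440),.098),("foot4",(78,425),.098),("bodyR nearend",(248,268),.093),("bodyL",(118,250),.093),("body top R",(255,215),.093),("body top L",(125,190),.093)]:
    print(n,plane(T,t(*a),z))
E
```

```text
lid far panel [ 0.6537 -0.2631  0.2465]
lid far rim [ 0.6265 -0.2622  0.2559]
lid near rim [0.6533 0.0232 0.2571]
lid near panel [0.6807 0.0229 0.2463]
case FL [0.3856 0.05   0.0619]
case FR [ 0.3573 -0.234   0.0608]
FL [0.385 0.05  0.065]
FR [ 0.3585 -0.2339  0.065 ]
BR [ 0.5529 -0.2526  0.065 ]
BL [0.5749 0.0303 0.065 ]
nozzle [0.5738 0.0196 0.075 ]
gripL@body [0.5809 0.1644 0.089 ]
gripR@body [0.5802 0.131  0.089 ]
gripL@foot [0.4849 0.1833 0.089 ]
gripR@foot [0.482  0.1515 0.089 ]
trig top [0.5694 0.1141 0.08  ]
trig end [0.5159 0.1267 0.08  ]
foot1 [0.4903 0.2025 0.098 ]
foot2 [0.4785 0.1291 0.098 ]
foot3 [0.4435 0.1354 0.098 ]
foot4 [0.456 0.208 0.098]
bodyR nearend [0.5691 0.0823 0.093 ]
bodyL [0.5846 0.1783 0.093 ]
body top R [0.6083 0.0765 0.093 ]
body top L [0.629  0.1726 0.093 ]
```

Both checks agree. The lid edge centre is (0.6536,-0.120,0.2515) against an expected z of 0.252, with case yaw about -5.4°. gun_grip is about (0.5405,0.145), with gun yaw about -10°. Next I'll work out the first move, to a hover over gun_grip.

```bash
cat >> h.py <<'E'
from workcell import sensors
np.set_printoptions(precision=4,suppress=True)
def pose():
    s=sensors.read_state(); return np.array(s["tool_pos"]),R.from_rotvec(s["tcp_rot"]),s
def goto(P,Rt):
    "shift to P in present tool axes (mm), turn (deg), and shift in the target's axes"
    p,r,s=pose(); d=(np.array(P)-p)*1000
    print("shift now-axes",r.inv().apply(d),"turn",np.degrees((r.inv()*Rt).as_rotvec()),"shift target-axes",Rt.inv().apply(d))
def frame(z,y):
    z=np.array(z,float);z/=np.linalg.norm(z);y=np.array(y,float);y-=z*(y@z);y/=np.linalg.norm(y)
    return R.from_matrix(np.c_[np.cross(y,z),y,z])
GY=np.array([np.sin(np.radians(10)),np.cos(np.radians(10)),0]);GX=np.array([GY[1],-GY[0],0])
E
python3 - <<'E'
from h import *
p,r,s=pose();print(r.as_matrix())
g=np.array([.5405,.1448,0])+.005*GY
for sg in(1,-1): goto([*g[:2],.17],frame([0,0,-1],sg*GY))
E
```

```text
[[-0.9509  0.3096 -0.0007]
 [ 0.3096  0.9509 -0.002 ]
 [ 0.0001 -0.0021 -1.    ]]
shift now-axes [-468.4318 -364.2281   25.8793] turn [-0.1193 -0.0137 -8.0344] shift target-axes [-412.9166 -426.1772   25.1604]
shift now-axes [-468.4318 -364.2281   25.8793] turn [ -0.0206   0.1794 171.9655] shift target-axes [412.9166 426.1772  25.1604]
```

```bash
python3 -m inch '[0,0,0,0,0,-8,85, -28,-28,2,0,0,0,85, -28,-29,2,0,0,0,85, -27,-28,2,0,0,0,85, -28,-29,2,0,0,0,85, -27,-28,2,0,0,0,85, -28,-29,2,0,0,0,85, -27,-28,2,0,0,0,85]' && python3 -m inch '[-28,-29,2,0,0,0,85, -27,-28,2,0,0,0,85, -28,-29,2,0,0,0,85, -27,-28,2,0,0,0,85, -28,-29,0,0,0,0,85, -27,-28,0,0,0,0,85, -28,-28,0,0,0,0,85, -27,-28,0,0,0,0,85]'; python3 - <<'E'
from h import *
import pickle
g=np.array([.5405,.1448,0])+.005*GY
goto([*g[:2],.056],frame([0,0,-1],GY))
w=viewer.camera_params("wrist"); im=viewer.read_camera("wrist")
pickle.dump(w,open("w1.pkl","wb")); cv2.imwrite("pics/w1.png",im[:,:,::-1])
print(pose()[0], [proj(w,X) for X in [(.5405,.1448,.075),(.5739,.02,.075)]])
E
```

```text
time: 0.9
tool_pos: [0.3648, 0.4105, 0.1818]
tcp_rot: [-0.274, -3.129, 0.001]
wrist_force: [0.7, 0.9, 0.0]
width: 0.993
grip_force: 0.0
time: 1.7
tool_pos: [0.5418, 0.1488, 0.1739]
tcp_rot: [-0.275, -3.129, 0.0]
wrist_force: [-0.3, -0.6, 0.1]
width: 0.997
grip_force: 0.0
shift now-axes [  0.5245   0.8562 117.9396] turn [-0.01   -0.0353 -0.0454] shift target-axes [  0.5966   0.836  117.9394]
[0.5451 0.1441 0.1741] [array([318.1962, 220.9806]), array([160.8775, 292.1138])]
```

View pics/w1.png

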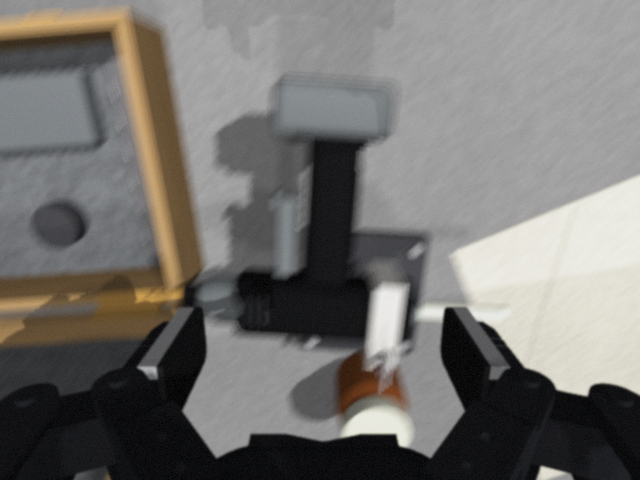

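The wrist view (arm still settling) shows the trigger front at u≈275, the grip back at u≈355, the foot edge at v≈138 and the body edge at v≈275. The stack middle is therefore about (315,220), against a predicted (318,221), so the estimate holds within 2 mm.

```bash
python3 - <<'E'
from h import *
g=np.array([.5405,.1448,0])+.004*GY
print(pose()[0]); goto([*g[:2],.056],frame([0,0,-1],GY))
E
```

```text
[0.5451 0.1441 0.1741]
shift now-axes [  5.0169   4.3383 118.0488] turn [-0.2087  0.1777 -0.1614] shift target-axes [  4.639    3.9218 118.0788]
```

```bash
python3 -m inch '[4,4,0,0,0,0,85, 0,0,0,0,0,0,85, 0,0,25,0,0,0,85, 0,0,25,0,0,0,85, 0,0,25,0,0,0,85, 0,0,25,0,0,0,85, 0,0,17,0,0,0,85, 0,0,0,0,0,0,85]' 30; python3 - <<'E'
from h import *
g=np.array([.5405,.1448,0])+.004*GY
goto([*g[:2],.056],frame([0,0,-1],GY))
w=viewer.camera_params("wrist"); im=viewer.read_camera("wrist")
cv2.imwrite("pics/w2.png",im[:,:,::-1])
print([proj(w,X) for X in [(.5405,.1448,.075),(.5405,.1448,.089)]])
E
```

```text
time: 2.55
tool_pos: [0.5343, 0.1556, 0.0541]
tcp_rot: [-0.271, -3.123, 0.003]
wrist_force: [-0.2, 0.1, 0.3]
width: 0.988
grip_force: 0.0
shift now-axes [-7.9109 -5.5507 -1.9119] turn [-0.145  -0.361   0.0816] shift target-axes [-7.9307 -5.5347 -1.876 ]
[array([302.0567, 313.914 ]), array([300.1939, 330.8378])]
```

View pics/w2.png

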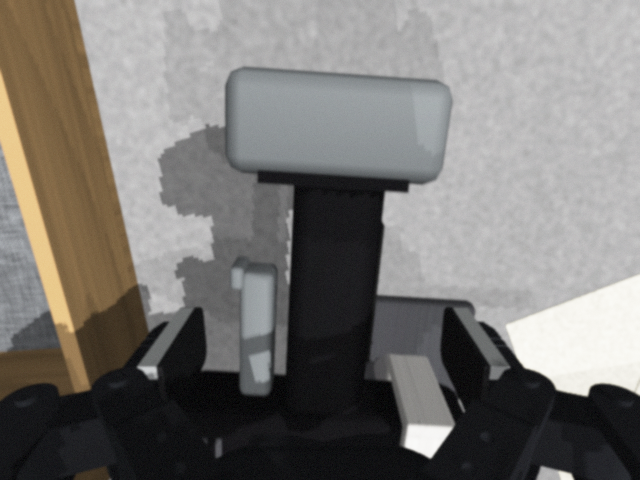

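Close view: the trigger (240-277, 262-395) and grip (290-378) are between the open fingers, with the foot edge at v≈180 and the body edge at v≈372. I'll let the arm settle and check these against the model.

```bash
python3 -m inch '[0,0,0,0,0,0,85, 0,0,0,0,0,0,85, 0,0,0,0,0,0,85, 0,0,0,0,0,0,85, 0,0,0,0,0,0,85, 0,0,0,0,0,0,85, 0,0,0,0,0,0,85, 0,0,0,0,0,0,85]'; python3 - <<'E'
from h import *
g0=np.array([.5405,.1448,0]); g=g0+.004*GY
goto([*g[:2],.056],frame([0,0,-1],GY))
w=viewer.camera_params("wrist"); im=viewer.read_camera("wrist"); cv2.imwrite("pics/w3.png",im[:,:,::-1])
for n,dx,dy,z in [("foot top edge",-.06,.027,.098),("foot top L",-.06,-.032,.098),("body bottom edge",.04,0,.093),("body e",.04,0,.075),("trig hook",-.017,-.031,.085),("trig front",0,-.027,.085),("grip back",0,.027,.082)]:
    print(n,proj(w,g0+dx*GX+dy*GY+[0,0,z]))
E
```

```text
time: 3.4
tool_pos: [0.5382, 0.1549, 0.0573]
tcp_rot: [-0.275, -3.129, 0.0]
wrist_force: [-0.6, 0.3, -0.0]
width: 0.991
grip_force: 0.0
shift now-axes [-4.0745 -5.5474  1.3226] turn [-0.0031 -0.0079 -0.0456] shift target-axes [-4.0699 -5.5507  1.3229]
foot top edge [376.7637 171.5669]
foot top L [200.4744 171.831 ]
body bottom edge [301.9098 408.6245]
body e [303.8716 381.1416]
trig hook [222.3112 275.4509]
trig front [235.2106 313.9001]
grip back [366.5251 310.2743]
```

View pics/w3.png

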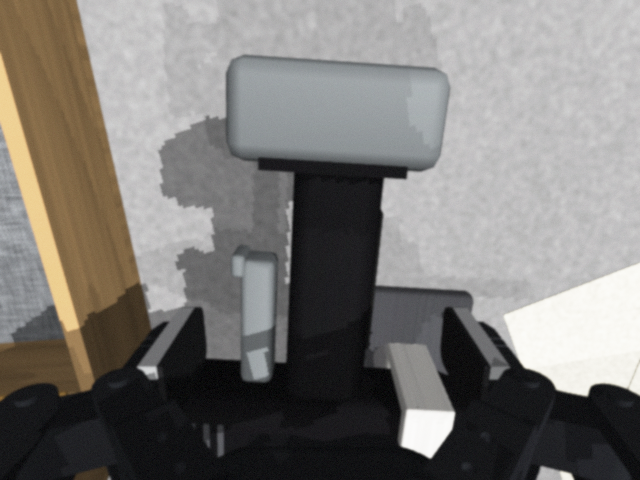

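Settled view: hook at (240,260), trigger front u≈240, grip back u≈374, body edge v≈360. That puts gun_grip about 5 mm further to -x and 2.5 mm further to +y than estimated. I'll make a small correction and squeeze.

```bash
python3 -m inch '[1,-2,0,0,0,0,85, 0,0,0,0,0,0,85, 0,0,0,0,0,0,85, 0,0,0,0,0,0,60, 0,0,0,0,0,0,50, 0,0,0,0,0,0,30, 0,0,0,0,0,0,20, 0,0,0,0,0,0,20]' 35; python3 - <<'E'
from h import *
s=pose()[2];print(s["tool_pos"],s["width"]*85.4,s["grip_force"],s["wrist_force"])
E
```

```text
time: 4.25
tool_pos: [0.5369, 0.1532, 0.0574]
tcp_rot: [-0.275, -3.13, 0.0]
wrist_force: [-1.0, -0.0, 0.3]
width: 0.235
grip_force: 0.0
[0.5369 0.1532 0.0574] 20.037134170248827 0.0 [-0.9517 -0.023   0.2522]
```

```bash
python3 - <<'E'
from workcell import viewer
import cv2,numpy as np
a=viewer.read_camera("wrist")[:,:,::-1]; b=viewer.read_camera("scene")[250:450,250:450][:,:,::-1]
b=cv2.resize(b,(480,480)); c=np.hstack([a,b]); cv2.imwrite("pics/c4.png",cv2.resize(c,(800,343)))
E
```

```text
(no output)
```

View pics/c4.png

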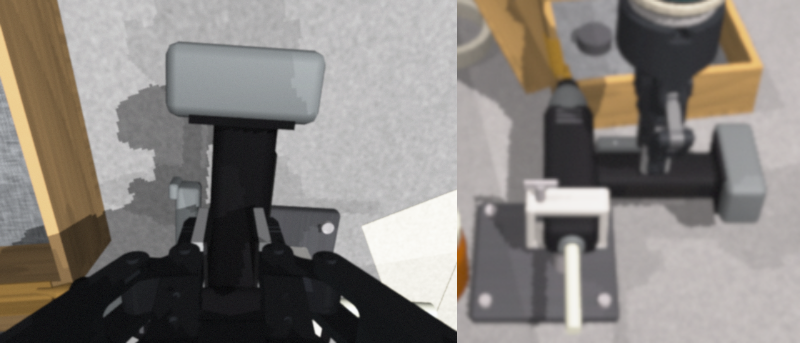

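The wrist half shows the pads at about (200,230) and (262,230) lying over the grip rather than beside it, with the trigger still out. I'll check where the calibration puts the fingertips.

```bash
python3 - <<'E'
from h import *
w=viewer.camera_params("wrist");p,r,s=pose();print(p,s["width"],s["q"])
for z in (-.06,-.04,-.019,0):
  print(z,[np.round(proj(w,p+r.apply([0,y,z]))*.7135,0) for y in(-.01,.01)],"open",[np.round(proj(w,p+r.apply([0,y,z-.013])),0) for y in(-.0427,.0427)])
c=-w["world_to_cam"][:3,:3].T@w["world_to_cam"][:3,3];print("cam in tool",r.inv().apply(c-p), r.inv().apply(w["world_to_cam"][2,:3]))
E
python3 - <<'E'
import cv2
a=cv2.imread("pics/c4.png")[150:343,60:400]
cv2.imwrite("pics/c5.png",cv2.resize(a,None,fx=2.3,fy=2.3,interpolation=cv2.INTER_CUBIC))
E
```

```text
[0.5369 0.1532 0.0574] 0.2350078633408927 [ 0.2334  0.1728  1.988  -0.      0.9808 -1.1622]
-0.06 [array([210., 250.]), array([253., 250.])] open [array([183., 375.]), array([468., 375.])]
-0.04 [array([213., 228.]), array([251., 228.])] open [array([202., 339.]), array([448., 338.])]
-0.019 [array([215., 211.]), array([248., 211.])] open [array([217., 310.]), array([433., 310.])]
0 [array([216., 198.]), array([247., 198.])] open [array([228., 290.]), array([421., 289.])]
cam in tool [ 0.0762 -0.0005 -0.177 ] [-0.297  -0.0008  0.9549]
```

View pics/c5.png

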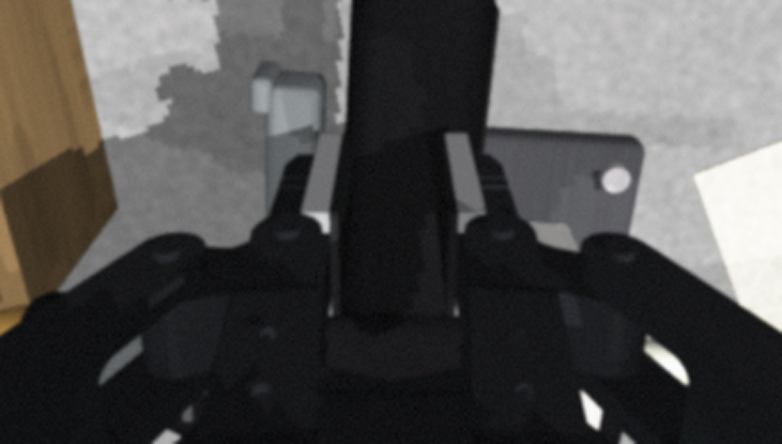

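The pads (tips at crop (340,135) and (447,135)) lie over the grip, and their perspective suggests the real tips stand well short of the reported TCP. The scene view can check that.

```bash
python3 - <<'E'
from h import *
S=viewer.camera_params("scene");p,r,s=pose()
for z in (.03,.057,.08,.097,.11): print(z,proj(S,[p[0],p[1],z]),((proj(S,[p[0],p[1],z])-250)*2.4*.714+[457,0]))
b=cv2.imread("pics/c4.png")
im=viewer.read_camera("scene")[250:400,300:450][:,:,::-1]; im=cv2.resize(im,(600,600),interpolation=cv2.INTER_CUBIC)
cv2.imwrite("pics/s6.png",im)
E
```

```text
0.03 [359.4412 368.329 ] [644.5384 202.7686]
0.057 [360.9354 357.0261] [647.0989 183.3998]
0.08 [362.2646 346.9713] [649.3766 166.17  ]
0.097 [363.2823 339.2722] [651.1206 152.9769]
0.11 [364.0819 333.224 ] [652.4907 142.6127]
```

View pics/s6.png

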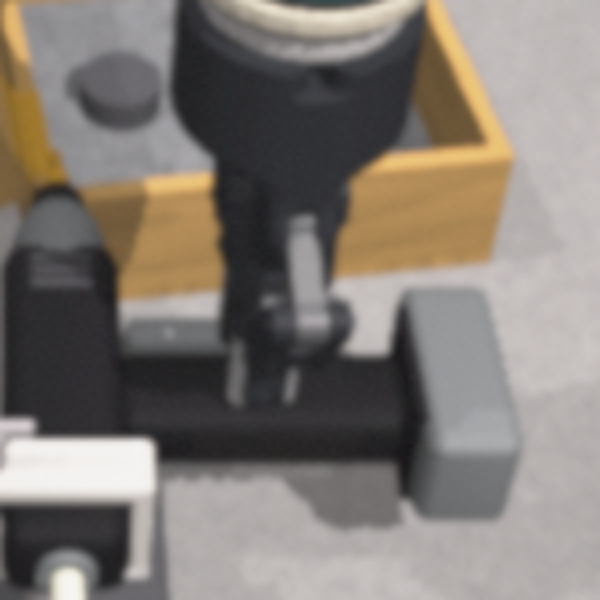

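The near fingertip is at crop (265,405), i.e. scene (366,351), so z≈0.085. The tips rest just over the 0.089 grip top, about 32 mm short of the reported TCP. I'll open, go 35 mm lower and squeeze again.

```bash
python3 -m inch '[0,0,0,0,0,0,85, 0,0,0,0,0,0,85, 0,0,0,0,0,0,85, 0,0,5,0,0,0,85, 0,0,10,0,0,0,85, 0,0,10,0,0,0,85, 0,0,10,0,0,0,85, 0,0,0,0,0,0,85]' 35
```

```text
time: 5.2
tool_pos: [0.5347, 0.1527, 0.0198]
tcp_rot: [-0.274, -3.125, 0.002]
wrist_force: [-1.5, 0.2, -0.9]
width: 0.994
grip_force: 0.0
```

```bash
python3 -m inch '[0,0,0,0,0,0,70, 0,0,0,0,0,0,60, 0,0,0,0,0,0,50, 0,0,0,0,0,0,40, 0,0,0,0,0,0,30, 0,0,0,0,0,0,30, 0,0,0,0,0,0,30, 0,0,0,0,0,0,30]' 35
```

```text
time: 6.0
tool_pos: [0.5358, 0.1532, 0.0238]
tcp_rot: [-0.281, -3.127, -0.001]
wrist_force: [-7.3, -0.7, 9.8]
width: 0.514
grip_force: 36.7
```

```bash
python3 -m inch '[0,0,0,0,0,0,30, 0,0,0,0,0,0,30, 0,0,0,0,0,0,30, 0,0,0,0,0,0,30, 0,0,0,0,0,0,30, 0,0,0,0,0,0,30, 0,0,0,0,0,0,30, 0,0,0,0,0,0,30]' 60; python3 - <<'E'
from workcell import viewer
import cv2
cv2.imwrite("pics/w7.png",viewer.read_camera("wrist")[:,:,::-1])
E
```

```text
time: 6.8
tool_pos: [0.5358, 0.1535, 0.0239]
tcp_rot: [-0.283, -3.126, -0.002]
wrist_force: [-6.9, -0.8, 9.4]
width: 0.499
grip_force: 60.8
```

42.6 mm at 60 N means the trigger is fully in. Now I'll open, rise to the earlier look-out pose and compare the trigger with w3.

```bash
python3 -m inch '[0,0,0,0,0,0,85, 0,0,0,0,0,0,85, 0,0,0,0,0,0,85, 0,0,0,0,0,0,85, 0,0,-15,0,0,0,85, 0,0,-20,0,0,0,85, 0,0,0,0,0,0,85, 0,0,0,0,0,0,85]' 35; python3 - <<'E'
from h import *
im=viewer.read_camera("wrist")[:,:,::-1]; cv2.imwrite("pics/w8.png",im)
a=cv2.imread("pics/w3.png")
for n,(x,y,w,h) in {"trigger":(232,243,44,50),"foot":(225,55,225,110),"hook":(228,240,50,40)}.items():
    for k,b in (("open",im),("squeezed",cv2.imread("pics/w7.png"))):
        m=cv2.minMaxLoc(cv2.matchTemplate(np.ascontiguousarray(b),a[y:y+h,x:x+w],cv2.TM_CCOEFF_NORMED)); print(n,k,m[1],m[3][0]-x,m[3][1]-y)
c=[.65355,-.1198,.2515]
th=np.radians(5.4); CX=np.array([np.cos(th),-np.sin(th),0]); zt=-(np.sin(.349)*CX+np.cos(.349)*np.array([0,0,1]))
print(pose()[0],pose()[2]["q"])
for s in(1,-1): goto(c,frame(zt,s*CX))
for s in(1,-1): goto(c,frame([0,0,-1],s*CX))
E
```

```text
time: 7.65
tool_pos: [0.538, 0.1536, 0.0587]
tcp_rot: [0.274, 3.127, 0.002]
wrist_force: [0.6, -0.5, -0.2]
width: 0.998
grip_force: 0.0
trigger open 0.9928187727928162 3 -2
trigger squeezed 0.7990143895149231 -73 -34
foot open 0.9788439273834229 4 0
foot squeezed 0.8401711583137512 -19 21
hook open 0.9923582077026367 3 -2
hook squeezed 0.7803146243095398 224 133
[0.537  0.1534 0.0577] [ 0.2336  0.1723  1.9879  0.0001  0.9806 -1.1623]
shift now-axes [-162.4363 -248.6519 -193.8021] turn [16.1838 14.8996 84.434 ] shift target-axes [-261.0096   66.8921 -230.5905]
shift now-axes [-162.4363 -248.6519 -193.8021] turn [-15.2288  16.5413 -93.5624] shift target-axes [ 261.0096  -66.8921 -230.5905]
shift now-axes [-162.4363 -248.6519 -193.8021] turn [ 0.045   0.0142 85.3719] shift target-axes [-261.0096  141.7118 -193.8151]
shift now-axes [-162.4363 -248.6519 -193.8021] turn [ -0.0145   0.0461 -94.6281] shift target-axes [ 261.0096 -141.7118 -193.8151]
```

The trigger has moved with the foot in the image (3 px against 4 px), so it has sprung back out. Next I'll rise, turn to the lid's orientation and tilt 20°.

```bash
python3 -m inch '[0,0,-45,0,0,0,85, 0,0,-45,0,0,0,85, 0,0,-28,0,0,8.5,85, 0,0,-28,0,0,8.5,85, 0,0,-28,0,0,8.5,85, 0,0,-28,0,0,8.5,85, 0,0,-28,0,0,8.5,85, 0,0,-28,0,0,8.5,85]' && python3 -m inch '[0,0,0,0,0,8.59,85, 0,0,0,0,0,8.59,85, 0,0,0,0,0,8.59,85, 0,0,0,0,0,8.59,85, 0,0,0,5,0,0,85, 0,0,0,5,0,0,85, 0,0,0,5,0,0,85, 0,0,0,5,0,0,85]' && python3 -m inch '[0,0,0,0,0,0,85, 0,0,0,0,0,0,85, 0,0,0,0,0,0,85, 0,0,0,0,0,0,85, 0,0,0,0,0,0,85, 0,0,0,0,0,0,85, 0,0,0,0,0,0,85, 0,0,0,0,0,0,85]'; cat >> h.py <<'E'
C=np.array([.65355,-.1198,.2515]); th=np.radians(5.4); CX=np.array([np.cos(th),-np.sin(th),0]); CY=np.array([np.sin(th),np.cos(th),0])
ZT=-(np.sin(.349)*CX+np.cos(.349)*np.array([0,0,1])); LR=frame(ZT,CX)
E
python3 - <<'E'
from h import *
print(pose()[0],pose()[2]["q"]); goto(C-.03*ZT,LR)
E
```

```text
time: 8.5
tool_pos: [0.5362, 0.1531, 0.3152]
tcp_rot: [-1.603, -2.7, 0.002]
wrist_force: [-0.0, 0.3, -0.6]
width: 0.997
grip_force: 0.0
time: 9.3
tool_pos: [0.5366, 0.1533, 0.3147]
tcp_rot: [-2.115, -1.925, 0.344]
wrist_force: [-0.1, -0.6, 0.9]
width: 0.992
grip_force: 0.0
time: 10.1
tool_pos: [0.5368, 0.1532, 0.3157]
tcp_rot: [-2.118, -1.928, 0.339]
wrist_force: [0.3, -0.6, -0.1]
width: 0.992
grip_force: 0.0
[0.5368 0.1532 0.3157] [0.1717 0.2362 1.4638 0.0919 1.778  0.2695]
shift now-axes [-260.8509  155.3238  -18.2035] turn [ 0.0253 -0.0033  0.0082] shift target-axes [-260.8297  155.3531  -18.2573]
```

```bash
python3 -m inch '[-33,19,-3,0,0,0,85, -33,20,-2,0,0,0,85, -33,19,-2,0,0,0,85, -32,20,-2,0,0,0,85, -33,19,-3,0,0,0,85, -32,20,-2,0,0,0,85, -33,19,-2,0,0,0,85, -32,19,-2,0,0,0,85]' && python3 -m inch '[0,0,0,0,0,0,85, 0,0,0,0,0,0,85, 0,0,0,0,0,0,85, 0,0,0,0,0,0,85, 0,0,0,0,0,0,85, 0,0,0,0,0,0,85, 0,0,0,0,0,0,85, 0,0,0,0,0,0,85]';python3 - <<'E'
from h import *
print(pose()[0],pose()[2]["q"]); goto(C-.03*ZT,LR); goto(C+.061*ZT-.0015*LR.as_matrix()[:,1],LR)
w=viewer.camera_params("wrist"); im=viewer.read_camera("wrist")[:,:,::-1]; cv2.imwrite("pics/w9.png",im)
m=LR.as_matrix();y=m[:,1]
for k in(-.05,0,.05): print([proj(w,C+k*CY+d*y) for d in(-.015,.015)])
u,v=proj(w,C).astype(int); g=np.ascontiguousarray(im)
for uu in (u-50,u,u+50): print(uu,g[max(v-80,0):v+80:4,uu].tolist())
print(u,v)
E
```

```text
time: 10.9
tool_pos: [0.6639, -0.1224, 0.2789]
tcp_rot: [-2.118, -1.927, 0.34]
wrist_force: [0.2, 0.3, -0.1]
width: 0.993
grip_force: 0.0
time: 11.7
tool_pos: [0.6634, -0.1206, 0.2794]
tcp_rot: [-2.118, -1.928, 0.34]
wrist_force: [-0.3, -0.3, 0.1]
width: 0.996
grip_force: 0.0
[ 0.6634 -0.1206  0.2794] [-0.1968  0.4917  1.1901 -0.0362  1.8068 -0.1053]
shift now-axes [-0.1296  0.2573 -0.3643] turn [0.0046 0.0083 0.0254] shift target-axes [-0.1294  0.2573 -0.3644]
shift now-axes [-0.1157 -1.25   90.6355] turn [0.0046 0.0083 0.0254] shift target-axes [-0.1294 -1.2427 90.6356]
[array([298.0276, 336.2032]), array([350.092 , 336.1784])]
[array([296.2775, 254.6203]), array([351.868 , 254.5913])]
[array([294.2731, 161.1844]), array([353.902 , 161.1501])]
274 [[103, 100, 98], [111, 110, 107], [109, 107, 105], [111, 109, 107], [106, 103, 100], [110, 106, 104], [111, 109, 107], [112, 108, 106], [108, 104, 102], [58, 86, 109], [79, 117, 145], [97, 139, 171], [75, 72, 70], [64, 61, 61], [81, 75, 76], [97, 94, 92], [117, 113, 113], [97, 142, 176], [91, 137, 171], [99, 97, 97], [116, 114, 112], [183
[... 863 characters left out ...]
, [97, 145, 178], [96, 143, 176], [94, 139, 173], [98, 144, 177], [96, 141, 172], [96, 140, 173]]
374 [[143, 152, 154], [137, 147, 150], [136, 149, 148], [138, 147, 152], [142, 153, 154], [141, 152, 155], [138, 148, 152], [138, 148, 149], [130, 142, 142], [114, 121, 122], [84, 84, 83], [92, 91, 91], [92, 91, 91], [94, 94, 93], [88, 87, 87], [91, 91, 90], [91, 91, 91], [88, 88, 89], [91, 89, 89], [95, 95, 96], [94, 94, 95], [94, 94, 93], [96, 97, 95], [95, 92, 94], [88, 87, 91], [90, 90, 89], [96, 96, 97], [92, 92, 93], [91, 93, 94], [90, 92, 92], [96, 95, 96], [91, 91, 93], [93, 92, 94], [94, 92, 94], [97, 96, 98], [95, 94, 96], [89, 89, 89], [91, 92, 91], [89, 91, 91], [92, 93, 92]]
324 254
```

```bash
python3 - <<'E'
from h import *
im=cv2.imread("pics/w9.png").astype(int); wood=(im[:,:,2]-im[:,:,0])>35
for v in range(110,350,20):
    r=wood[v]; l=324
    while r[l-1]:l-=1
    h=324
    while r[h+1]:h+=1
    print(v,l,h,(l+h)/2,h-l+1)
ys=np.where(wood[:,324])[0];print(ys.min(),ys.max())
E
```

```text
110 297 357 327.0 61
130 297 357 327.0 61
150 297 356 326.5 60
170 298 355 326.5 58
190 298 355 326.5 58
210 298 354 326.0 57
230 298 354 326.0 57
250 291 353 322.0 63
270 299 352 325.5 54
290 181 352 266.5 172
310 293 351 322.0 59
330 300 351 325.5 52
0 441
```

The edge agrees with the prediction within 1 mm, and its width matches, so the height is right. Going down along the lid.

```bash
python3 -m inch '[0,0,15,0,0,0,85, 0,0,15,0,0,0,85, 0,0,15,0,0,0,85, 0,0,15,0,0,0,85, 0,0,13,0,0,0,85, 0,0,10,0,0,0,85, 0,0,8,0,0,0,85, 0,0,0,0,0,0,85]' && python3 -m inch '[0,0,0,0,0,0,60, 0,0,0,0,0,0,50, 0,0,0,0,0,0,45, 0,0,0,0,0,0,40, 0,0,0,0,0,0,35, 0,0,0,0,0,0,20, 0,0,0,0,0,0,20, 0,0,0,0,0,0,20]' 40
```

```text
time: 12.55
tool_pos: [0.6316, -0.1179, 0.1925]
tcp_rot: [-2.117, -1.926, 0.342]
wrist_force: [0.1, -0.2, -0.7]
width: 0.994
grip_force: 0.0
time: 13.35
tool_pos: [0.6331, -0.1181, 0.194]
tcp_rot: [-2.119, -1.928, 0.338]
wrist_force: [2.1, -0.2, 0.5]
width: 0.344
grip_force: 42.8
```

Pinched at 29.4 mm. Now swinging about the hinge, which is 142 mm ahead of the TCP and 15 mm to tool -y: 1.3° per row, 24 rows.

```bash
python3 -m inch '[0,-3.2,-0.3,-1.3,0,0,20, 0,-3.2,-0.3,-1.3,0,0,20, 0,-3.2,-0.3,-1.3,0,0,20, 0,-3.2,-0.3,-1.3,0,0,20, 0,-3.2,-0.3,-1.3,0,0,20, 0,-3.2,-0.3,-1.3,0,0,20, 0,-3.2,-0.3,-1.3,0,0,20, 0,-3.2,-0.3,-1.3,0,0,20]' 40
```

```text
time: 14.15
tool_pos: [0.6086, -0.1156, 0.2032]
tcp_rot: [-2.23, -2.029, 0.167]
wrist_force: [4.0, 1.2, 0.7]
width: 0.341
grip_force: 43.3
```

Forces are small, so I'll continue.

```bash
python3 -m inch '[0,-3.2,-0.3,-1.3,0,0,20, 0,-3.2,-0.3,-1.3,0,0,20, 0,-3.2,-0.3,-1.3,0,0,20, 0,-3.2,-0.3,-1.3,0,0,20, 0,-3.2,-0.3,-1.3,0,0,20, 0,-3.2,-0.3,-1.3,0,0,20, 0,-3.2,-0.3,-1.3,0,0,20, 0,-3.2,-0.3,-1.3,0,0,20]' && python3 -m inch '[0,-3.2,-0.3,-1.3,0,0,20, 0,-3.2,-0.3,-1.3,0,0,20, 0,-3.2,-0.3,-1.3,0,0,20, 0,-3.2,-0.3,-1.3,0,0,20, 0,-3.2,-0.3,-1.3,0,0,20, 0,-3.2,-0.3,-1.3,0,0,20, 0,-1.6,-0.15,-0.6,0,0,20, 0,0,0,0,0,0,20]'; python3 - <<'E'
from h import *
p,r,s=pose(); z=r.as_matrix()[:,2]
print(p,"tilt from down",np.degrees(np.arctan2(-z@CX,-z[2])),s["wrist_force"],s["torque"],s["width"]*85.4)
m=LR.as_matrix(); H=C+.203*ZT-.015*m[:,1]; print("hinge",H)
G=p-.054*z*1 ; d=p-H; print("radial angle of TCP",np.degrees(np.arctan2(d[2],-d@CX)),"offset",np.degrees(np.arctan2(15,142)), np.hypot(d[2],d@CX))
E
```

```text
time: 14.95
tool_pos: [0.5832, -0.113, 0.2075]
tcp_rot: [2.315, 2.107, 0.017]
wrist_force: [3.8, 2.6, 0.7]
width: 0.345
grip_force: 43.5
time: 15.75
tool_pos: [0.5621, -0.1109, 0.2076]
tcp_rot: [2.232, 2.031, 0.166]
wrist_force: [4.7, 4.0, -1.9]
width: 0.345
grip_force: 43.7
[ 0.5621 -0.1109  0.2076] tilt from down -9.28603706173828 [ 4.7264  4.0395 -1.8968] [ 0.3213 -1.5165 -0.1115] 29.464456893615473
hinge [ 0.5704 -0.1119  0.0659]
radial angle of TCP 86.63921469718149 offset 6.030008808281458 0.14200143299373608
```

The lid is now at 80.7°, so 2.2° remain.

```bash
python3 -m inch '[0,-1.8,-0.2,-0.75,0,0,20, 0,-1.8,-0.2,-0.75,0,0,20, 0,-1.8,-0.2,-0.7,0,0,20, 0,0,0,0,0,0,20, 0,0,0,0,0,0,20, 0,0,0,0,0,0,20, 0,0,0,0,0,0,20, 0,0,0,0,0,0,20]'; python3 - <<'E'
from h import *
p,r,s=pose(); z=r.as_matrix()[:,2]
m=LR.as_matrix(); H=C+.203*ZT-.015*m[:,1]; d=p-H
print(90+np.degrees(np.arctan2(-z@CX,-z[2])),np.degrees(np.arctan2(d[2],-d@CX))-6.03,s["wrist_force"],s["width"]*85.4)
T,S=viewer.camera_params("top"),viewer.camera_params("scene")
cv2.imwrite("pics/fs.png",viewer.read_camera("scene")[:,:,::-1]);cv2.imwrite("pics/ft.png",viewer.read_camera("top")[:,:,::-1])
# predicted near end corners of lid at 78.5 deg vs wood mask edge in top view
for phi in (75,78.5,82):
    a=np.radians(phi); u=-np.cos(a)*CX+np.sin(a)*np.array([0,0,1]); n=np.sin(a)*CX+np.cos(a)*np.array([0,0,1])
    print(phi,[proj(T,H+.203*u+k*CY+dd*n).round(1) for k in(.12,-.12) for dd in(0,.03)])
im=cv2.imread("pics/ft.png").astype(int);wood=(im[:,:,2]-im[:,:,0])>35
for k in(.12,-.12):
    c=int(proj(T,H+[0,0,.2]+k*CY)[0]); v=np.where(wood[:,c])[0]; print(c,np.split(v,np.where(np.diff(v)>1)[0]+1).__len__(),[(q[0],q[-1]) for q in np.split(v,np.where(np.diff(v)>1)[0]+1)])
# bystanders: difference with the first top picture
dd=np.abs(im-cv2.imread("pics/top0.png").astype(int)).max(2)
for n,(x,y,w,h) in {"tin":(425,200,36,36),"bottle":(440,288,28,26),"jar":(195,140,28,28)}.items(): print(n,dd[y:y+h,x:x+w].mean())
E
```

```text
time: 16.55
tool_pos: [0.557, -0.1104, 0.2072]
tcp_rot: [2.21, 2.011, 0.202]
wrist_force: [4.3, 3.4, -0.2]
width: 0.345
grip_force: 43.7
78.57917210037131 78.51498034441771 [ 4.3063  3.3547 -0.1956] 29.423186020139102
75 [array([266.5, 231.8]), array([267.2, 216.3]), array([392.4, 241. ]), array([393.9, 225.5])]
78.5 [array([266.8, 225.4]), array([267.7, 209.7]), array([393. , 234.6]), array([394.4, 218.9])]
82 [array([267.2, 218.9]), array([268.2, 203.1]), array([393.6, 228.1]), array([394.9, 212.3])]
268 2 [(np.int64(201), np.int64(244)), (np.int64(298), np.int64(302))]
394 1 [(np.int64(210), np.int64(234))]
tin 26.751543209876544
bottle 25.2760989010989
jar 4.438775510204081
```

Tool orientation and position both put the lid at about 78.5°, and the top view agrees (rim edge at row 234, predicted 234.6). The tin and bottle pixels changed, which I suspect is shadow, so I'll check they haven't moved before handing in.

```bash
python3 - <<'E'
import cv2
for f0,f1,bx in (("top0","ft",{"tin":(420,196,44,44),"bottle":(436,284,36,34)}),("scene0","fs",{"bottle":(334,114,36,78)})):
    a=cv2.cvtColor(cv2.imread(f"pics/{f0}.png"),6);b=cv2.cvtColor(cv2.imread(f"pics/{f1}.png"),6)
    for n,(x,y,w,h) in bx.items():
        m=cv2.minMaxLoc(cv2.matchTemplate(b[y-25:y+h+25,x-25:x+w+25],a[y:y+h,x:x+w],cv2.TM_CCOEFF_NORMED)); print(n,m[1],m[3][0]-25,m[3][1]-25)
E
```

```text
tin 0.7828929424285889 0 1
bottle 0.7120804190635681 0 0
bottle 0.3727463185787201 -1 25
```

Tin and bottle are where they stood in the top view. The scene-view bottle match is poor and says nothing either way. Handing in.

```bash
python3 -c "
from workcell import job
print(job.finish_job())"
```

```text
the job is handed in; nothing more can be done
None
```

The job is handed in: I squeezed the glue gun's trigger fully and let it spring back out, then swung the lid to its balance point (about 78.5°), where the arm still holds it pinched between the fingers; a first squeeze closed just above the grip without touching it, and the tin, bottle and jar looked unmoved from above, though I did not check the tape.

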